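Lock the service box cover with the flat-blade driver

TASK

One of the two slotted quarter-turn locks on the cover of the low metal service box has been left open: its slot stands across its two white marks. With the flat-blade screwdriver (the one with the square handle) press the bit into that slot and, keeping it pressed in, turn the lock clockwise to its stop so that the slot lines up with the marks. Then put the screwdriver back upright into the hole of the stand it came from, and leave the round-handled cross-head driver where it stands.

Things in the scene. Friction and masses are not known exactly. Their poses are not given: they have to be found in the camera images.
- driver: flat-blade screwdriver, 130 g, upright in a stand. Origin: centre of the bit's tip; z up the tool, x along blade width. Above the tip: blade 18 (x) by 3 mm to 16; 8 mm shaft to 85; guard disc 38 across, 85-91; square black handle 26 x 26, sides square to x and y, 91-175 (grip near 135; fingers closing along x clear the other driver). Guard rests on the stand: tip starts 15 mm above the worktop.
- lock: head of the open lock: steel disc 40 mm across in a fixed ring 54 mm across, 1 mm higher, on the cover of the fixed service box (130 x 210, 45 mm high). Origin: centre of the slot's floor, 48 mm above the worktop; x along the slot, z up. Slot right across the disc, 10 mm deep, V-shaped, 16 mm wide at the top, 3.8 mm at the floor. The other lock, 120 mm away, is alike, closed and fixed.
- lock_turn (a joint): angle of the open lock, rad, growing clockwise seen from above; starts at 0 to 0.3; the stop, where the slot lines up with the white marks on the ring, is at 1.4. The head only turns, with friction of 0.08 N m, and stays where left. Press down with 5 to 15 N while turning, or the bit climbs out. The bit has about 0.2 rad of play: turn past the angle.
- cross_driver: bystander: cross-head screwdriver, round handle 28 mm across, in the other hole of the fixed steel stand. Origin: tip of its bit, z up; guard disc like the other's, top of handle 140 mm above the tip (lift clear of it). The stand is 90 x 170 mm, top 100 mm above the worktop, with two 24 mm holes 90 mm apart with 4 mm chamfers, open below; the drivers' tips are at the hole axes.
Not all that is in view belongs to the job. What is shaped like the driver but yellow is not meant.

How it is judged:
On the way, in this order (a step that is already met when the one before it is completed fails the run):
1. the bit of the flat-blade driver is seated in the open lock's slot and pressed down (z of driver in the frame of lock below 0.004 m and horizontal distance between driver and lock below 0.012 m and contact force between driver and lock above 2 N), for 0.2 s.
2. the lock reaches its stop while the bit is still seated and pressed (value of joint lock_turn above 1.22 rad and z of driver in the frame of lock below 0.005 m and horizontal distance between driver and lock below 0.012 m and contact force between driver and lock above 1 N), for 0.1 s.
At the end, for the whole second after the job is handed in: The lock stands within 0.18 rad (10 degrees) of its stop; the flat-blade driver hangs at rest and upright (within 0.1 rad) in the stand's hole it came from, its tip within 15 mm of where it started (value of joint lock_turn above 1.22 rad and distance of driver from where it was at the start of the episode below 0.015 m and angle between driver's own z axis and vertical below 0.1 rad and linear speed of driver below 0.02 m/s); the robot touches nothing.
It fails at once if the fingers turn or touch the lock (contact force between the fingers and lock above 2 N).
It fails at once if the bit comes out of the slot's depth while the lock is half turned (value of joint lock_turn between 0.6 and 1.1 rad and z of driver in the frame of lock above 0.012 m).
It fails at once if the cross-head driver is moved from its hole (distance of cross_driver from where it was at the start of the episode above 0.03 m).
It also fails if it takes over 53 s, if anything falls off the work surface, if the arm or the gripper's body presses on something with over 40 N, if the wrist force passes 120 N, or if a joint passes its speed limit or range.

ROBOT

A 6-joint arm with a two-finger parallel gripper is mounted at the origin on a cart in front of the work surface, level with it; the furniture and walls round the work are solid. World frame = base frame: x ahead of the robot, y to its left, z up, the work surface at z = 0. Lengths are in m, angles in rad, forces in N, time in s.
With the tool pointing down it reaches from about 0.25 to 0.725 m from the base axis. Payload 4 kg.
Tool frame: the origin (TCP) lies midway between the tips of the shut fingers; the grasp point (between the pads) lies 19 mm behind it; z points along the fingers, y is the line along which they close (so a half turn about z gives the same grasp; the last joint's range is limited). The gripper opens to 85 mm and grips with 20 to 120 N. Pads are 22 mm wide; open, the fingers measure 114 mm over their backs; the gripper's body (76 mm by 85 mm) begins 54 mm behind the grasp point. The pads swing forward as they close: fully open they stand 13 mm farther back than shut.
Start: joints at [1.148, 0.241, 0.005, 1.335, 0, 1.571], TCP at [0.205, 0.456, 0.231] pointing down, gripper open.
Joint ranges: [-2.72, 2.72], [-1.05, 1.87], [-1.09, 1.28], [-1.99, 2.15], [-1.42, 1.44], [-3.14, 3.14]. Speed limits (rad/s): [2.79, 2.79, 3.14, 3.14, 3.14, 3.14].

INTERFACE

Orientations are given as a unit quaternion [x, y, z, w].
In Python, from workcell import monitor, vision, job gives the robot as it stands.
- The arm moves only by the tool move_arm, never from a script. Its argument "moves" is a list that holds one entry, the list of rows, each a list of 5 numbers: the shift along the world's x, y, z in m, then the turn about the world's z in degrees, then the opening in per cent of the stroke, from 0 (shut) to 100 (fully open). In form: [[[x, y, z, turn, gripper], ...]]. A call has 1 to 5 rows; each row is the pose to reach, as a shift and turn from the pose commanded when the call began; what a row does not reach only later rows make up. A row lasts 1/8 s, in which the tool goes at most 62.5 mm and 10.7 degrees, less where a joint would pass 70% of its speed; a pose out of reach is approached as far as the arm can. A call with a gripper value outside its range is refused whole. The fingers move at their own pace and stop on an object; the grip force is fixed at half the most. Time passes only in rows, so rows that repeat a pose let the fingers close. It gives the time, the measured TCP pose, the force, the opening and the grip force at its end, in the units of the state.
- monitor.get_obs(): the state, without advancing time (a new reading comes with each control period).
- vision.camera(name): name is "side" or "top"; returns a dict with "color" (400x640x3 uint8, red, green, blue), "camera_matrix" (3x3 intrinsics, pixels), "eye" and "attitude" of the camera in the world. Camera axes: x right, y up, looking along -z (the intrinsics and any distortion apply to the point x, -y, -z); pixel columns grow to the right and rows downward; lengths in m; the calibration is good to about 2 mm. A picture is of the moment at which its call begins. There is no depth.
- job.job_done(): hands the job in; it is judged then, once.
The state is a dict: "clock": time; "joint_pos": joint angles; "joint_vel": joint speeds; "tau": joint torques, N m; "eef_pos": TCP position; "tool_rot": TCP orientation; "ft_force": force on the tool from outside, world axes, zero at the start; "ft_torque": the same for the moment, N m; "grip_width": finger opening in m; "grasp_force": force on a finger pad.
Only numpy, scipy, OpenCV 4.12 (cv2) and the standard library are available. Lean on these libraries where they do the work, as an engineer would, in place of code of your own. Each camera call takes 0.05 s, during which the arm holds its last target. There are 200 camera calls.

## Working session

There is one attempt and no reset: what is moved stays moved. The work goes in short steps, Python scripts to look and compute and a tool call to move; the robot and the scene stay as the last step left them, time stands still between calls to the robot, and variables do not carry over. Pictures are saved under pics/ and viewed, at most 14 in all, crops included, and the job is handed in when it is done.

Besides the shell and the picture viewer there is one more tool, called as name(argument=value, ...), one argument or row to a line, values as JSON. move_arm: Moves the arm, as the interface text tells. Its arguments: {"type":"object","properties":{"moves":{"type":"array","items":{"type":"array","items":{"type":"array","items":{"type":"number"}}}}},"required":["moves"]}

```bash
mkdir -p pics; cat > h.py <<'E'
import numpy as np, cv2
from workcell import monitor, vision, job
from scipy.spatial.transform import Rotation as R
def cam(n):
    c=vision.camera(n); return c
def rot(c):
    a=np.array(c['attitude'],float)
    return a if a.shape==(3,3) else R.from_quat(a).as_matrix()
def pix2(c,u,v,z):
    K=np.array(c['camera_matrix']); d=np.linalg.inv(K)@[u,v,1.]
    d=rot(c)@[d[0],-d[1],-d[2]]; e=np.array(c['eye']); return e+d*(z-e[2])/d[2]
def proj(c,p):
    q=rot(c).T@(np.array(p)-c['eye']); K=np.array(c['camera_matrix']); w=K@[q[0],-q[1],-q[2]]; return w[:2]/w[2]
def save(n,im): cv2.imwrite('pics/'+n,im[:,:,::-1])
E
python3 - <<'E'
from h import *
a=cam('top');b=cam('side')
save('a.png',np.vstack([a['color'],b['color']])[:, :][::1])
for c in(a,b): print({k:v for k,v in c.items() if k!='color'})
import cv2
im=np.hstack([a['color'],b['color']]);
save('t1.png',a['color']);save('s1.png',b['color'])
print(monitor.get_obs())
E
```

```text
{'camera_matrix': array([[377.89437134,   0.        , 322.10878321],
       [  0.        , 377.89437134, 203.73063388],
       [  0.        ,   0.        ,   1.        ]]), 'eye': array([ 0.47966287, -0.01471307,  0.97153187]), 'attitude': array([-0.00881331,  0.02095608,  0.71258242, -0.70121999])}
{'camera_matrix': array([[420.95354611,   0.        , 323.0547593 ],
       [  0.        , 420.95354611, 203.15597567],
       [  0.        ,   0.        ,   1.        ]]), 'eye': array([ 0.25649888, -0.86065504,  0.81884316]), 'attitude': array([ 0.41408107, -0.07052588, -0.13224003,  0.8978171 ])}
{'clock': 0.1, 'joint_pos': array([ 1.14799723e+00,  2.41354306e-01,  3.88810848e-03,  1.33521804e+00,
       -5.20505885e-06,  1.57079283e+00]), 'joint_vel': array([-0.00057701, -0.00074732,  0.00328194,  0.00031655,  0.00297705,
       -0.00228854]), 'tau': array([ 1.58990447e-04, -3.73138797e+01,  2.53010058e+01,  1.08510547e-02,
       -4.28018086e-05,  5.07560287e-06]), 'eef_pos': array([0.20492943, 0.45546162, 0.23050479]), 'tool_rot': array([ 2.09826692e-01,  9.77738139e-01, -9.23485695e-04, -1.95525486e-04]), 'ft_force': array([-0.08459725,  0.24864956, -0.57226928]), 'ft_torque': array([-0.02487876, -0.00868484,  0.00632204]), 'grasp_force': 0.0, 'grip_width': 0.08569488120074911}
```

View pics/t1.png

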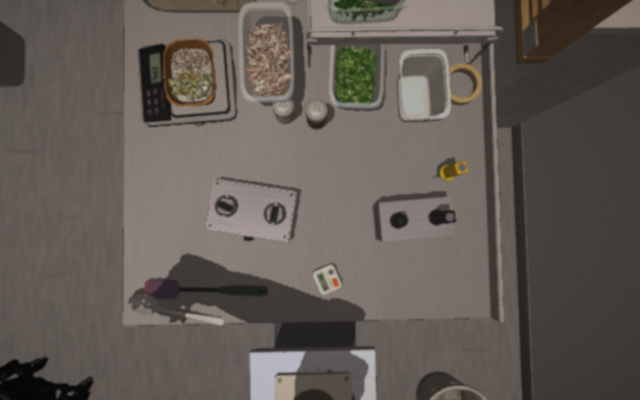

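View pics/s1.png

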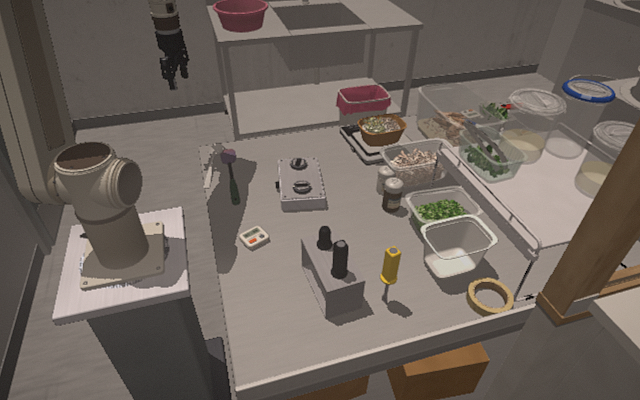

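Candidates seen: black drivers at top (400,219) and (440,216), with the same two at side (325,237) and (340,258), plus the yellow one at top (453,170), which is excluded. The locks are at top (226,205) and (275,212). Next is a close crop of both areas.

```bash
python3 - <<'E'
from h import *
a=cv2.imread('pics/t1.png');b=cv2.imread('pics/s1.png')
f=lambda im,x,y,w,h:cv2.resize(im[y:y+h,x:x+w],(400,300),interpolation=cv2.INTER_CUBIC)
cv2.imwrite('pics/c1.png',np.vstack([np.hstack([f(a,204,174,100,75),f(a,370,180,100,75)]),np.hstack([f(b,262,147,80,60),f(b,290,215,120,90)])]))
E
```

```text
(no output)
```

View pics/c1.png

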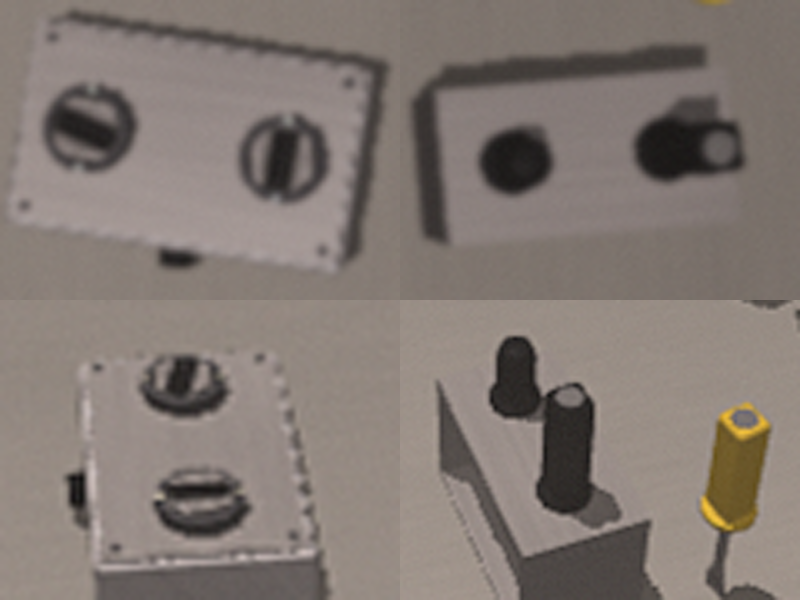

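```bash
python3 - <<'E'
from h import *
a=cam('top');b=cam('side')
p=lambda c,u,v,z:print((u,v,z),pix2(c,u,v,z).round(4))
print('handle top, guard'); p(a,450,216.8,.19);p(a,437,217.3,.106);p(b,341.3,243.5,.19)
print('cross');p(a,398.8,220,.106)
print('lock');p(a,226.3,205.7,.059);p(b,299.5,163,.059) if 0 else None
p(b,262+185/5-80/5*0,147+85/5,.059);print('other');p(a,275,213.3,.059);p(b,302.5,187,.059)
# slots: dark pixels principal axis in metric top-view patch
for n,(u,v) in dict(open=(226.3,205.7),closed=(275,213.3)).items():
    c=pix2(a,u,v,.059); g=np.arange(-.03,.03,.0005)
    X,Y=np.meshgrid(g,g,indexing='ij')
    P=np.array([[proj(a,[c[0]+x,c[1]+y,.058]) for y in g] for x in g]).astype(np.float32)
    im=cv2.remap(cv2.cvtColor(a['color'],cv2.COLOR_RGB2GRAY),P[...,0],P[...,1],cv2.INTER_CUBIC)
    m=(np.hypot(X,Y)<.0175)&(im<60); q=np.c_[X[m],Y[m]]; w,V=np.linalg.eigh(np.cov(q.T))
    print(n,c[:2]+q.mean(0),np.degrees(np.arctan2(V[1,1],V[0,1])),w,m.sum())
    # flip so image up=+x, left=+y
    cv2.imwrite(f'pics/{n}.png',cv2.resize(im[::-1,::-1],(400,400)))
x=[cv2.imread(f'pics/{n}.png') for n in('open','closed')]
c=pix2(a,450,216.8,.19); g=np.arange(-.04,.04,.0005)
P=np.array([[proj(a,[c[0]+x,c[1]+y,.19]) for y in g[::-1]] for x in g[::-1]]).astype(np.float32)
cv2.imwrite('pics/w.png',np.hstack(x))
im=cv2.remap(a['color'],P[...,0],P[...,1],cv2.INTER_CUBIC);s=cv2.resize(im[:,:,::-1],(400,400)); s=np.clip(s.astype(int)*2,0,255).astype(np.uint8)
cv2.imwrite('pics/w.png',np.hstack([cv2.resize(i,(200,200)) for i in x]+[s[::2,::2]]))
# stand edges
for u,v in[(479,0)]:pass
o=monitor.get_obs();print(R.from_quat(o['tool_rot']).as_matrix().round(3))
E
```

```text
handle top, guard
(450, 216.8, 0.19) [ 0.4811 -0.2939  0.19  ]
(437, 217.3, 0.106) [ 0.4806 -0.2937  0.106 ]
(341.3, 243.5, 0.19) [ 0.4841 -0.2904  0.19  ]
cross
(398.8, 220, 0.106) [ 0.4759 -0.2054  0.106 ]
lock
(226.3, 205.7, 0.059) [0.5169 0.1999 0.059 ]
(299.0, 164.0, 0.059) [0.5175 0.192  0.059 ]
other
(275, 213.3, 0.059) [0.4967 0.0832 0.059 ]
(302.5, 187, 0.059) [0.4977 0.0766 0.059 ]
open [0.51542111 0.20102039] 64.5872024364418 [1.59004873e-05 9.12896162e-05] 1868
closed [0.49716063 0.08577658] 169.05210944833217 [1.59432715e-05 9.22714850e-05] 1868
[[-0.912  0.41  -0.001]
 [ 0.41   0.912 -0.001]
 [-0.    -0.001 -1.   ]]
```

View pics/w.png

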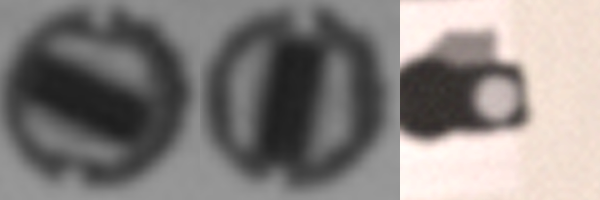

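The top view shows the open lock's slot (left, top (226,205)) lying across its notches, at about 64.6° in the world frame. It has to turn about 75° clockwise. The right lock is closed. The flat driver is the taller, square-handled one at about (0.482,-0.292), aligned to about 3°. Setting out.

move_arm(
  moves=[
    [[0.02,-0.055,0.01,-10,100],[0.04,-0.11,0.02,-20,100],[0.06,-0.165,0.02,-30,100],[0.08,-0.22,0.02,-40,100],[0.1,-0.275,0.02,-50,100]],
  ],
)

```text
clock: 0.82
eef_pos: [0.3054, 0.1793, 0.2514]
tool_rot: [0.605, 0.796, 0.0, 0.0]
ft_force: [2.2, -0.2, 0.2]
grip_width: 0.0852
grasp_force: 0.0
```

move_arm(
  moves=[
    [[0.02,-0.055,0,-6,100],[0.04,-0.11,0,-12.5,100],[0.06,-0.165,0,-12.5,100],[0.08,-0.22,0,-12.5,100],[0.1,-0.275,0,-12.5,100]],
  ],
)

```text
clock: 1.45
eef_pos: [0.4054, -0.096, 0.2514]
tool_rot: [0.687, 0.727, 0.0, 0.0]
ft_force: [0.9, 0.8, -0.6]
grip_width: 0.0854
grasp_force: 0.0
```

move_arm(
  moves=[
    [[0.02,-0.05,0,0,100],[0.04,-0.1,0,0,100],[0.06,-0.15,0,0,100],[0.0765,-0.196,0,0,100],[0.0765,-0.196,0,0,100]],
  ],
)

```text
clock: 2.08
eef_pos: [0.4819, -0.2928, 0.2496]
tool_rot: [0.688, 0.726, -0.0, -0.001]
ft_force: [-0.3, -0.2, -0.2]
grip_width: 0.0854
grasp_force: 0.0
```

```bash
python3 - <<'E'
from h import *
a=cam('top');b=cam('side')
f=lambda im,x,y,w,h:cv2.resize(im[y:y+h,x:x+w],(400,400),interpolation=cv2.INTER_CUBIC)
print(monitor.get_obs()['eef_pos'])
save('g1.png',np.clip(np.hstack([f(a['color'],390,160,100,100),f(b['color'],280,190,120,120)]).astype(int)*1.6,0,255))
for z in(.25,.19,.106):print(proj(b,[.482,-.292,z]),proj(a,[.482,-.292,z]))
E
```

```text
[ 0.48115694 -0.28989833  0.25044564]
[341.93549858 223.06895712] [460.11031287 216.11217712]
[340.59946631 244.2491102 ] [449.09672578 216.38620052]
[338.91709479 270.91978825] [436.22838374 216.70637112][ WARN:0@6.728] global loadsave.cpp:1063 imwrite_ Unsupported depth image for selected encoder is fallbacked to CV_8U.
```

View pics/g1.png

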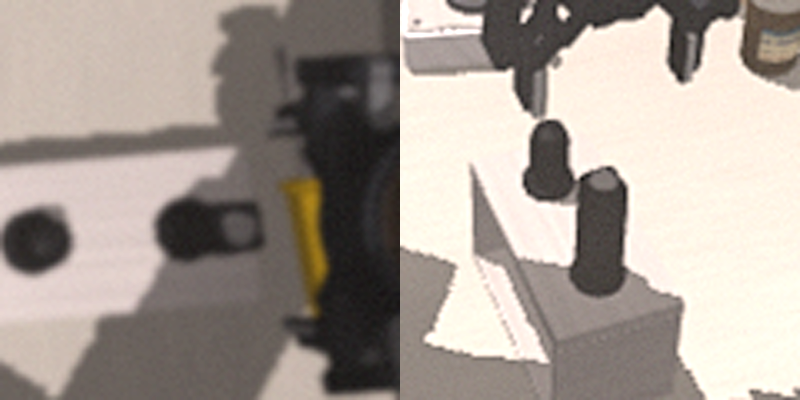

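The gripper is centred over the square-handled driver, whose top is at (449,217). But the yellow object is gone from its place, and something yellow shows under the gripper at top (465,220). Checking full frames.

```bash
python3 - <<'E'
from h import *
a=cam('top');b=cam('side')
im=np.vstack([b['color'][:300],a['color'][100:400]])[:, :]
save('f2.png',cv2.convertScaleAbs(im,alpha=1.6))
print(monitor.get_obs())
E
```

```text
{'clock': 2.275, 'joint_pos': array([-5.40853920e-01,  3.58179512e-01,  2.18744591e-01,  1.43222938e+00,
        3.10224004e-04,  9.71860065e-01]), 'joint_vel': array([ 0.00907034, -0.013984  , -0.00358041, -0.00348091, -0.00206011,
       -0.00044144]), 'tau': array([-4.41383757e-01, -4.26172400e+01,  2.57121599e+01, -3.63433140e-02,
       -1.91461091e-02,  1.72987704e-03]), 'eef_pos': array([ 0.48123186, -0.28891368,  0.25131786]), 'tool_rot': array([ 6.86276273e-01,  7.27340818e-01,  5.87209450e-05, -4.57116659e-04]), 'ft_force': array([-0.4073093 ,  0.21866001, -0.02064742]), 'ft_torque': array([0.01417018, 0.0298292 , 0.01114071]), 'grasp_force': 0.0, 'grip_width': 0.08553518921203822}
```

View pics/f2.png

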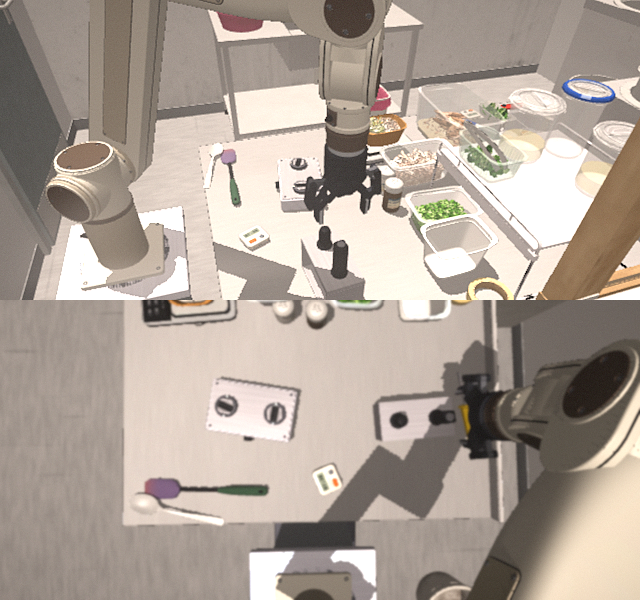

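```bash
python3 - <<'E'
from h import *
a=cam('top');b=cam('side')
for n,c in(('top',a),('side',b)):
    h=cv2.cvtColor(c['color'],cv2.COLOR_RGB2HSV); m=((h[...,0]>18)&(h[...,0]<30)&(h[...,1]>190)&(h[...,2]>60)).astype(np.uint8)
    k,_,s,ce=cv2.connectedComponentsWithStats(m); print(n,[(s[i],ce[i].round()) for i in range(1,k) if s[i,4]>8])
for z in(.013,.1,.2,.3):
    p=pix2(a,465,222,z);print(p,proj(b,p))
f=lambda im,x,y,w,h:cv2.resize(im[y:y+h,x:x+w],(400,400),interpolation=cv2.INTER_CUBIC)
save('y.png',cv2.convertScaleAbs(np.hstack([f(b['color'],260,150,180,180),f(a['color'],420,170,100,100)]),alpha=2.5))
E
```

```text
top [(array([463, 206,   5,   6,  20], dtype=int32), array([465., 208.]))]
side []
[ 0.4675618  -0.39514711  0.013     ] [346.24210848 336.01704208]
[ 0.46866014 -0.36061747  0.1       ] [343.37940685 298.51362142]
[ 0.4699226  -0.32092823  0.2       ] [339.82849816 251.99420051]
[ 0.47118506 -0.28123898  0.3       ] [335.96370241 201.36263674]
```

View pics/y.png

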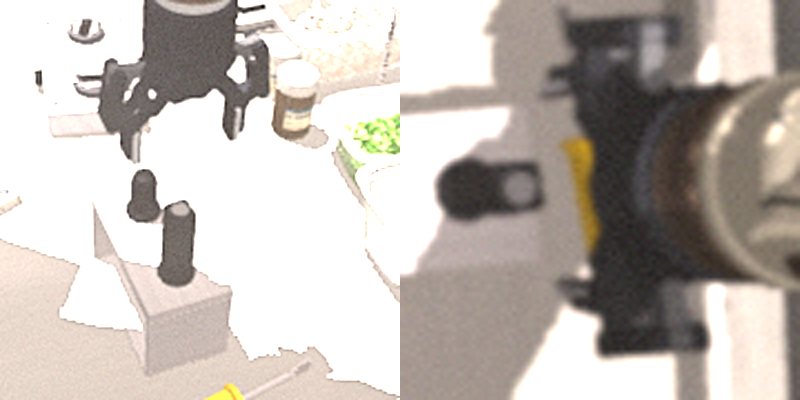

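The yellow decoy has toppled on its own and lies clear of the job, at about (0.47,-0.39). Descending to grasp.

move_arm(
  moves=[
    [[0.001,-0.001,-0.03,0,100],[0.001,-0.001,-0.06,0,100],[0.001,-0.001,-0.09,0,100],[0.001,-0.001,-0.118,0,100],[0.001,-0.001,-0.118,0,100]],
  ],
)

```text
clock: 3.0
eef_pos: [0.481, -0.2891, 0.1316]
tool_rot: [0.686, 0.727, -0.0, -0.002]
ft_force: [-0.2, 1.3, -0.2]
grip_width: 0.0854
grasp_force: 0.0
```

move_arm(
  moves=[
    [[0,0,0,0,20],[0,0,0,0,20],[0,0,0,0,20],[0,0,0,0,20],[0,0,0,0,20]],
  ],
)

```text
clock: 3.62
eef_pos: [0.4833, -0.2913, 0.1344]
tool_rot: [0.687, 0.727, 0.0, 0.001]
ft_force: [0.4, 1.2, 5.1]
grip_width: 0.0254
grasp_force: 59.5
```

move_arm(
  moves=[
    [[0,0,0.02,0,0],[0,0,0.05,0,0],[0,0,0.09,0,0],[0,0,0.13,0,0],[0,0,0.165,0,0]],
  ],
)

```text
clock: 4.25
eef_pos: [0.4824, -0.291, 0.2992]
tool_rot: [0.687, 0.727, -0.0, -0.0]
ft_force: [0.3, -0.0, -1.1]
grip_width: 0.0253
grasp_force: 59.0
```

```bash
python3 - <<'E'
from h import *
b=cam('side');o=monitor.get_obs();print(o['eef_pos'],o['ft_force'],o['grip_width'],o['grasp_force'])
x,y,z=.4825,-.292,.18
print(proj(b,[x,y,z]))
f=cv2.resize(b['color'][190:310,280:400],(600,600),interpolation=cv2.INTER_CUBIC)
save('l.png',cv2.convertScaleAbs(f,alpha=2))
E
```

```text
[ 0.48394859 -0.29191356  0.30443626] [ 1.70759288 -1.07058358  2.26477771] 0.02519461937995415 59.08236265182495
[340.61463807 247.54834846]
```

View pics/l.png

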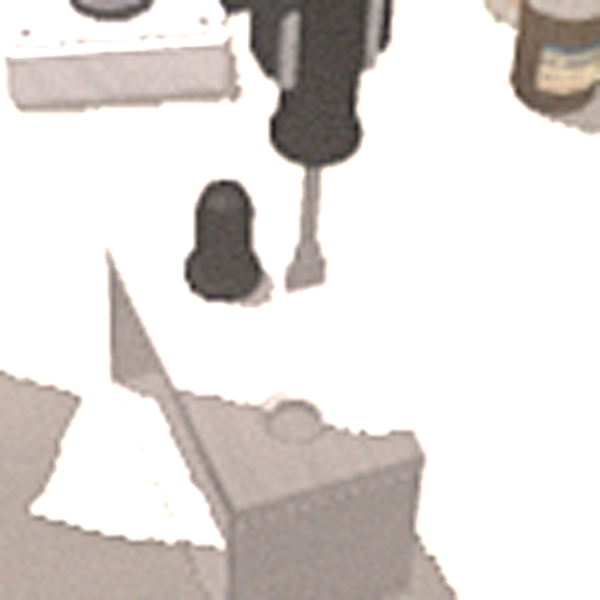

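The tip is at side (341,248), as predicted, and the blade lies along the closing direction. Carrying it to the open lock.

move_arm(
  moves=[
    [[0.003,0.05,0.005,10,0],[0.006,0.1,0.005,20,0],[0.01,0.15,0.005,30,0],[0.013,0.2,0.005,40,0],[0.017,0.25,0.005,50,0]],
  ],
)

```text
clock: 4.92
eef_pos: [0.4993, -0.0396, 0.3025]
tool_rot: [0.312, 0.95, -0.0, -0.001]
ft_force: [0.2, 0.5, -1.2]
grip_width: 0.0255
grasp_force: 58.9
```

move_arm(
  moves=[
    [[0.003,0.05,0,6,0],[0.006,0.1,0,12,0],[0.01,0.15,0,12,0],[0.013,0.2,0,12,0],[0.016,0.242,0,12,0]],
  ],
)

```text
clock: 5.55
eef_pos: [0.5153, 0.2028, 0.3023]
tool_rot: [0.214, 0.977, -0.0, -0.001]
ft_force: [0.7, -0.1, -1.1]
grip_width: 0.0255
grasp_force: 59.0
```

move_arm(
  moves=[
    [[0,0,-0.03,0,0],[0,0,-0.06,0,0],[0,0,-0.085,0,0],[0,0,-0.1,0,0],[0,0,-0.1,0,0]],
  ],
)

```text
clock: 6.18
eef_pos: [0.5148, 0.2005, 0.2018]
tool_rot: [0.214, 0.977, -0.001, -0.001]
ft_force: [-0.1, 0.2, -0.4]
grip_width: 0.0254
grasp_force: 59.4
```

```bash
python3 - <<'E'
from h import *
b=cam('side');a=cam('top');o=monitor.get_obs();print(o['eef_pos'],o['ft_force'],o['grip_width'],o['grasp_force'])
for z in(.085,.059):print(z,proj(b,[.5155,.2005,z]))
f=lambda im,x,y:cv2.resize(im[y:y+80,x:x+80],(400,400),interpolation=cv2.INTER_CUBIC)
save('n.png',cv2.convertScaleAbs(np.hstack([f(b['color'],260,110),f(a['color'],190,165)]),alpha=1.8))
E
```

```text
[0.51612454 0.20105316 0.20401435] [ 0.03800273 -0.43994849 -0.84070975] 0.025157574740815977 59.350504875183105
0.085 [297.52729244 155.68722262]
0.059 [297.71041437 162.60102143]
```

View pics/n.png

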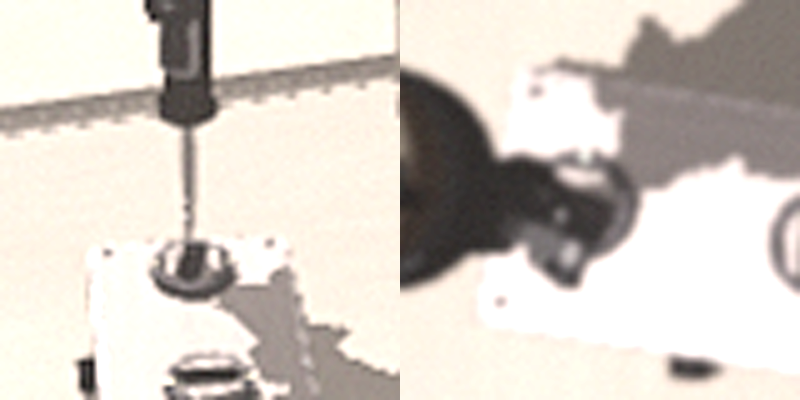

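The tip hangs just above the ring centre, within about 2 mm (side (298,158) against ring (298.6,163)). Lowering into the V slot.

move_arm(
  moves=[
    [[0.001,0,-0.012,0,0],[0.001,0,-0.022,0,0],[0.001,0,-0.028,0,0],[0.001,0,-0.033,0,0],[0.001,0,-0.035,0,0]],
  ],
)

```text
clock: 6.9
eef_pos: [0.5165, 0.2009, 0.1679]
tool_rot: [0.214, 0.977, -0.0, -0.0]
ft_force: [-0.1, 0.7, -0.3]
grip_width: 0.0255
grasp_force: 59.4
```

move_arm(
  moves=[
    [[0,0,-0.002,0,0],[0,0,-0.003,0,0],[0,0,-0.004,0,0],[0,0,-0.004,0,0]],
  ],
)

```text
clock: 7.4
eef_pos: [0.5167, 0.2011, 0.1672]
tool_rot: [0.214, 0.977, 0.001, 0.001]
ft_force: [-4.8, -2.5, 12.8]
grip_width: 0.0252
grasp_force: 61.2
```

move_arm(
  moves=[
    [[-0.001,-0.0005,0,0,0],[-0.001,-0.0005,0,0,0],[-0.001,-0.0005,0,0,0]],
  ],
)

```text
clock: 7.78
eef_pos: [0.5163, 0.2009, 0.1672]
tool_rot: [0.214, 0.977, 0.001, 0.001]
ft_force: [-3.6, -1.0, 10.9]
grip_width: 0.0255
grasp_force: 60.8
```

move_arm(
  moves=[
    [[-0.001,0,0,-3,0],[-0.001,0,0,-6,0],[-0.001,0,0,-9,0],[-0.001,0,0,-12,0],[-0.001,0,0,-15,0]],
  ],
)

```text
clock: 8.4
eef_pos: [0.5156, 0.2014, 0.1673]
tool_rot: [0.34, 0.94, 0.002, 0.001]
ft_force: [-2.8, -0.3, 10.2]
grip_width: 0.0255
grasp_force: 60.7
```

move_arm(
  moves=[
    [[-0.001,0,0,-4,0],[-0.001,0,0,-8,0],[-0.001,0,0,-12,0],[-0.001,0,0,-16,0],[-0.001,0,0,-20,0]],
  ],
)

```text
clock: 9.02
eef_pos: [0.5149, 0.202, 0.1673]
tool_rot: [0.499, 0.867, 0.003, 0.001]
ft_force: [-2.8, 1.8, 8.4]
grip_width: 0.0254
grasp_force: 60.6
```

```bash
python3 - <<'E'
from h import *
b=cam('side');o=monitor.get_obs();print(o['eef_pos'],o['ft_force'],o['ft_torque'])
E
```

```text
[0.51483741 0.20202162 0.16727182] [-2.53822595  1.08286608  8.82250391] [0.46869649 0.65560731 0.12457922]
```

move_arm(
  moves=[
    [[-0.001,-0.001,-0.001,-4,0],[-0.001,-0.001,-0.001,-8,0],[-0.001,-0.001,-0.001,-12,0],[-0.001,-0.001,-0.001,-16,0],[-0.001,-0.001,-0.001,-20,0]],
  ],
)

```text
clock: 9.7
eef_pos: [0.5143, 0.2022, 0.1672]
tool_rot: [0.641, 0.767, 0.005, -0.0]
ft_force: [-2.0, 3.5, 11.4]
grip_width: 0.0251
grasp_force: 60.9
```

move_arm(
  moves=[
    [[0,0,0,-4,0],[0,0,0,-8,0],[0,0,0,-12,0],[0,0,0,-16,0],[0,0,0,-20,0]],
  ],
)

```text
clock: 10.32
eef_pos: [0.5142, 0.203, 0.1672]
tool_rot: [0.765, 0.644, 0.005, -0.001]
ft_force: [-2.6, 4.8, 12.4]
grip_width: 0.0254
grasp_force: 60.8
```

```bash
python3 - <<'E'
from h import *
o=monitor.get_obs();print(o['eef_pos'],o['ft_force'],o['ft_torque'])
E
```

```text
[0.51423365 0.20299646 0.16723397] [-2.59452455  4.84386818 12.3998702 ] [1.67678831 0.82399579 0.06636915]
```

move_arm(
  moves=[
    [[0,0.001,0,-4,0],[0,0.001,0,-8,0],[0,0.001,0,-12,0],[0,0.001,0,-15,0],[0,0.001,0,-15,0]],
  ],
)

```text
clock: 10.95
eef_pos: [0.5145, 0.2038, 0.1673]
tool_rot: [0.842, 0.54, 0.005, -0.002]
ft_force: [-2.3, 3.4, 11.5]
grip_width: 0.0253
grasp_force: 60.8
```

```bash
python3 - <<'E'
from h import *
o=monitor.get_obs();print(o['eef_pos'],o['ft_force'],o['ft_torque'],o['joint_pos'],R.from_quat(o['tool_rot']).as_matrix().round(3))
E
```

```text
[0.51450052 0.20379199 0.16726675] [-2.34526797  3.4255055  11.5013098 ] [1.49118931 0.68247483 0.207137  ] [0.37423048 0.37315539 0.01988741 1.20874759 0.00529966 2.37485634] [[ 0.417  0.909  0.006]
 [ 0.909 -0.417  0.008]
 [ 0.01   0.002 -1.   ]]
```

move_arm(
  moves=[
    [[0,0,0,-2,0],[0,0,0,-4,0],[0,0,0,-6,0],[0,0,0,-6,0]],
  ],
)

```text
clock: 11.45
eef_pos: [0.5146, 0.2038, 0.1673]
tool_rot: [0.869, 0.496, 0.005, -0.002]
ft_force: [-1.7, 4.9, 10.8]
grip_width: 0.0259
grasp_force: 60.9
```

```bash
python3 - <<'E'
from h import *
o=monitor.get_obs();print(o['eef_pos'],o['ft_force'],o['ft_torque'],R.from_quat(o['tool_rot']).as_matrix().round(3)[:,1])
E
```

```text
[0.51459449 0.20379771 0.16726709] [-1.65128548  4.8808317  10.75032677] [1.43490157 0.59501299 0.44209045] [ 0.861 -0.509  0.002]
```

The torque has risen to 0.44 N·m, so the lock is at its stop. Unloading the play and lifting out.

move_arm(
  moves=[
    [[0,0,0,4,0],[0,0,0,8,0],[0,0,0.005,10,0],[0,0,0.012,12,0],[0,0,0.025,12,0]],
  ],
)

```text
clock: 12.08
eef_pos: [0.5117, 0.1992, 0.1879]
tool_rot: [0.813, 0.582, -0.002, 0.001]
ft_force: [0.3, -0.9, -0.8]
grip_width: 0.0255
grasp_force: 59.3
```

move_arm(
  moves=[
    [[0,0,0.03,0,0],[0,0,0.06,0,0],[0,0,0.09,0,0],[0,0,0.115,0,0],[0,0,0.115,0,0]],
  ],
)

```text
clock: 12.7
eef_pos: [0.5136, 0.2, 0.3055]
tool_rot: [0.813, 0.582, 0.002, 0.001]
ft_force: [0.1, -0.1, -0.7]
grip_width: 0.0254
grasp_force: 59.4
```

```bash
python3 - <<'E'
from h import *
o=monitor.get_obs();print(o['eef_pos'],o['ft_force'],R.from_quat(o['tool_rot']).as_matrix().round(3)[:,1:])
b=cam('side');a=cam('top')
f=lambda im,x,y,w:cv2.resize(im[y:y+w,x:x+w],(400,400),interpolation=cv2.INTER_CUBIC)
save('u.png',cv2.convertScaleAbs(np.hstack([f(b['color'],240,80,120),f(a['color'],190,165,80)]),alpha=1.5))
E
```

```text
[0.51356553 0.19998615 0.30549642] [ 0.12442308 -0.14301338 -0.73791461] [[ 0.947  0.004]
 [-0.322  0.   ]
 [ 0.004 -1.   ]]
```

View pics/u.png

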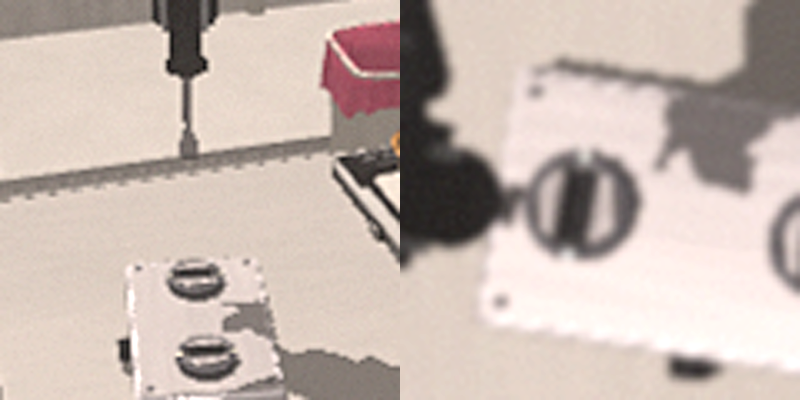

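The slot now lines up with its marks at top (578,205 in the crop), so the lock is closed. Returning to the stand.

move_arm(
  moves=[
    [[-0.003,-0.05,0,5,0],[-0.006,-0.1,0,10,0],[-0.009,-0.15,0,15,0],[-0.012,-0.2,0,20,0],[-0.015,-0.25,0,22,0]],
  ],
)

```text
clock: 13.42
eef_pos: [0.4963, -0.0512, 0.3014]
tool_rot: [0.686, 0.727, -0.001, -0.001]
ft_force: [0.5, 0.5, -1.3]
grip_width: 0.0254
grasp_force: 59.3
```

move_arm(
  moves=[
    [[-0.003,-0.06,0,0,0],[-0.006,-0.12,0,0,0],[-0.009,-0.18,0,0,0],[-0.015,-0.2415,0,0,0],[-0.015,-0.2415,0,0,0]],
  ],
)

```text
clock: 14.05
eef_pos: [0.4805, -0.295, 0.3003]
tool_rot: [0.689, 0.725, -0.001, -0.002]
ft_force: [-0.2, 0.5, -1.9]
grip_width: 0.0255
grasp_force: 59.3
```

move_arm(
  moves=[
    [[0,0,-0.03,0,0],[0,0,-0.055,0,0],[0,0,-0.065,0,0],[0,0,-0.07,0,0],[0,0,-0.07,0,0]],
  ],
)

```text
clock: 14.68
eef_pos: [0.4829, -0.2908, 0.2336]
tool_rot: [0.686, 0.727, 0.0, 0.0]
ft_force: [0.5, -0.2, -1.5]
grip_width: 0.0254
grasp_force: 59.3
```

```bash
python3 - <<'E'
from h import *
P=[]
for i in range(3):
    b=cam('side');o=monitor.get_obs();P.append(o['eef_pos'])
print(np.mean(P,0),o['ft_force'],R.from_quat(o['tool_rot']).as_matrix().round(3)[:,1:])
f=cv2.resize(b['color'][220:320,290:390],(500,500),interpolation=cv2.INTER_CUBIC)
save('r.png',cv2.convertScaleAbs(f,alpha=1.8))
for z in(.1,.115):print(proj(b,[.4825,-.292,z]))
E
```

```text
[ 0.48314494 -0.29109926  0.2342308 ] [-0.44878236 -0.2811164  -1.89389991] [[ 0.998  0.002]
 [ 0.057 -0.001]
 [ 0.002 -1.   ]]
[339.01842282 272.65630368]
[339.30404506 268.16355722]
```

View pics/r.png

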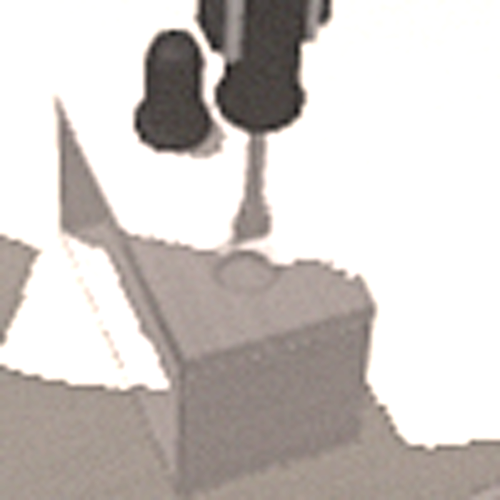

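The tip hangs right above the hole, with the same offset as when it was lifted out. Lowering in steps.

move_arm(
  moves=[
    [[0,0,-0.01,0,0],[0,0,-0.018,0,0],[0,0,-0.024,0,0],[0,0,-0.03,0,0],[0,0,-0.03,0,0]],
  ],
)

```text
clock: 15.45
eef_pos: [0.4823, -0.2908, 0.2025]
tool_rot: [0.687, 0.727, -0.0, -0.001]
ft_force: [-0.3, 0.4, -1.0]
grip_width: 0.0255
grasp_force: 59.3
```

Tip about 15 mm inside the hole with no contact force.

move_arm(
  moves=[
    [[0,0,-0.015,0,0],[0,0,-0.03,0,0],[0,0,-0.045,0,0],[0,0,-0.06,0,0],[0,0,-0.066,0,0]],
  ],
)

```text
clock: 16.08
eef_pos: [0.4819, -0.2906, 0.1356]
tool_rot: [0.687, 0.727, -0.0, -0.001]
ft_force: [-0.3, 0.1, -1.4]
grip_width: 0.0255
grasp_force: 59.3
```

move_arm(
  moves=[
    [[0,0,-0.001,0,0],[0,0,-0.002,0,0],[0,0,-0.002,0,0]],
  ],
)

```text
clock: 16.45
eef_pos: [0.483, -0.2913, 0.1359]
tool_rot: [0.687, 0.727, 0.0, 0.001]
ft_force: [0.8, -0.3, -1.4]
grip_width: 0.0257
grasp_force: 59.3
```

move_arm(
  moves=[
    [[0,0,-0.001,0,0],[0,0,-0.002,0,0],[0,0,-0.002,0,0]],
  ],
)

```text
clock: 16.82
eef_pos: [0.4829, -0.2912, 0.1344]
tool_rot: [0.687, 0.727, 0.0, 0.001]
ft_force: [-1.3, 0.5, 5.6]
grip_width: 0.0256
grasp_force: 60.2
```

move_arm(
  moves=[
    [[0,0,0,0,40],[0,0,0,0,70],[0,0,0,0,100],[0,0,0,0,100],[0,0,0,0,100]],
  ],
)

```text
clock: 17.45
eef_pos: [0.4826, -0.291, 0.1332]
tool_rot: [0.687, 0.727, -0.0, -0.0]
ft_force: [-0.1, 0.1, -1.0]
grip_width: 0.0853
grasp_force: 0.0
```

move_arm(
  moves=[
    [[0,0,0.02,0,100],[0,0,0.05,0,100],[0,0,0.08,0,100],[0,0,0.12,0,100],[0,0,0.16,0,100]],
  ],
)

```text
clock: 18.08
eef_pos: [0.4825, -0.2909, 0.2945]
tool_rot: [0.687, 0.727, -0.0, -0.0]
ft_force: [0.1, 0.7, -1.0]
grip_width: 0.0854
grasp_force: 0.0
```

move_arm(
  moves=[
    [[-0.03,0.05,0,0,100],[-0.06,0.1,0,0,100],[-0.08,0.15,0,0,100],[-0.08,0.2,0,0,100],[-0.08,0.2,0,0,100]],
  ],
)

```text
clock: 18.7
eef_pos: [0.4023, -0.0885, 0.2938]
tool_rot: [0.685, 0.729, 0.0, 0.0]
ft_force: [1.4, -0.3, -0.1]
grip_width: 0.0854
grasp_force: 0.0
```

```bash
python3 - <<'E'
from h import *
o=monitor.get_obs();print(o['clock'],o['grip_width'],o['ft_force'])
b=cam('side');a=cam('top')
f=lambda im,x,y,w:cv2.resize(im[y:y+w,x:x+w],(400,400),interpolation=cv2.INTER_CUBIC)
save('z.png',cv2.convertScaleAbs(np.hstack([f(b['color'],290,215,90),f(a['color'],370,170,100)]),alpha=1.5))
# compare driver region with the start picture
for n,c,(x,y,w,h) in(('s1',b,(310,215,50,75)),('t1',a,(375,195,90,50))):
    i=cv2.imread(f'pics/{n}.png')[y:y+h,x:x+w].min(2)<45; j=c['color'][y:y+h,x:x+w].min(2)<45
    print(n,i.sum(),j.sum(),(i&j).sum())
for z in(.19,):print(proj(b,[.4825,-.292,z]),proj(a,[.4825,-.292,z]))
E
```

```text
18.7 0.0854249524267994 [ 1.36288126 -0.2821501  -0.14185255]
s1 683 708 649
t1 398 639 377
[340.82748351 244.20035773] [449.08938559 216.14562335]
```

View pics/z.png

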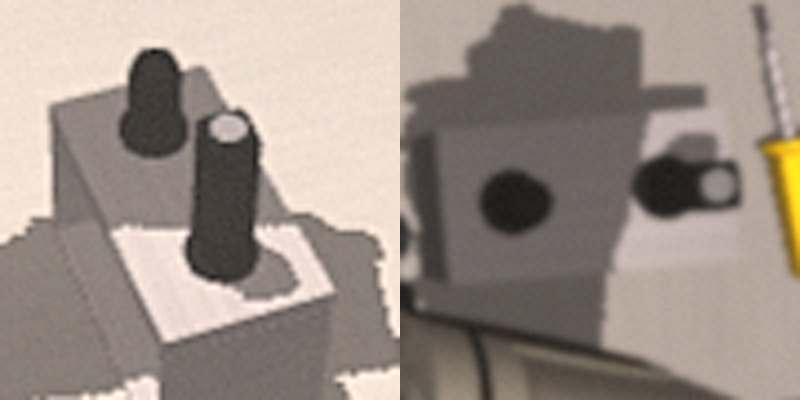

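The driver stands upright in its hole as at the start, with its top at side (342,244). The cross driver is untouched and the gripper is clear. Handing in.

```bash
python3 -c "
from workcell import job
print(job.job_done())"
```

```text
the job is handed in; nothing more can be done
None
```

The open lock is turned clockwise to its stop with its slot on the white marks, the flat-blade driver is back upright in its own hole, the cross-head driver was not touched, and the job was handed in at about 19 s; the hand-in returned no verdict.

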